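Shut the dough press and find the socket key for its clamp nut

ROBOT

A 6-joint arm with a two-finger parallel gripper is mounted at the origin on the work surface. World frame = base frame: x ahead of the robot, y to its left, z up, the work surface at z = 0. Lengths are in m, angles in degrees, forces in N, time in s.
With the tool pointing down it reaches from about 0.275 to 0.875 m from the base axis. Payload 12.5 kg.
Tool frame: the origin (TCP) lies midway between the tips of the shut fingers; the grasp point (between the pads) lies bot.grip_depth behind it (bot.grip_depth is the distance from the TCP to the grasp point, in m); x points along the fingers, z is the direction in which the jaws open and shut, and the axes are right-handed (so a half turn about x gives the same grasp; the last joint's range is limited). The gripper opens to 85 mm and grips with 20 to 120 N. Pads are 22 mm wide; open, the fingers measure 114 mm over their backs; the gripper's body (76 mm by 85 mm) begins 54 mm behind the grasp point. The pads swing forward as they close: fully open they stand 13 mm farther back than shut.
Start: joints at [68.262, 20.094, 94.641, -0, 65.266, -4.847], TCP at [0.16, 0.526, 0.231] pointing down, gripper open.
Joint ranges: [-157.81, 157.81], [-45, 120.19], [0.68, 151.7], [-89.99, 269.99], [4.06, 180], [-164.3, 164.3]. Speed limits (degrees/s): [127.2, 127.2, 159.86, 180, 180, 180].

INTERFACE

Orientations are given as a 3x3 rotation matrix whose columns are the frame's x, y, z axes.
In Python, from station import monitor, cams, bot gives the robot as it stands. The module is installed in compiled form; this text tells all that it offers.
- The arm moves only by the shell command python3 -m creep 'ROWS' [OPENING]. ROWS is JSON, a list of rows, each a list of 6 numbers: the shift along the tool's x, y, z in cm, then the turn, a rotation vector about the tool's x, y, z in degrees. A call has 1 to 10 rows; each row is the pose to reach, as a shift and turn from the pose measured when the call began, along the tool's axes at that moment; what a row does not reach only later rows make up. A row lasts 1/12 s, in which the tool goes at most 41.7 mm and 7.16 degrees, less where a joint would pass 70% of its speed; a pose out of reach is approached as far as the arm can. A call with a gripper value outside its range is refused whole. OPENING is the finger opening in cm, from 0 to 8.54, set as the call begins (- or left out, the last holds). The fingers move at their own pace and stop on an object; the grip force is fixed at half the most. Time passes only in rows, so rows that repeat a pose let the fingers close. It gives the time, the measured TCP pose, the force and the opening at its end, in the units of the state.
- monitor.get_state(): the state, without advancing time (a new reading comes with each control period).
- cams.camera(name): name is "side" or "top" or "wrist"; returns a dict with "color" (400x640x3 uint8, red, green, blue), "fx", "fy", "cx", "cy" (pixels), "R" (3x3) and "t" (3): a world point X has camera coordinates R X + t. Camera axes: x right, y down, z forward; pixel columns grow to the right and rows downward; lengths in m; the calibration is good to about 2 mm. A picture is of the moment at which its call begins. There is no depth.
- bot.sign_off(): hands the job in, once; it reports no verdict.
The state is a dict: "time_s": time; "qpos": joint angles; "qd": joint speeds; "tau": joint torques, N m; "ee_pos": TCP position; "orientation": TCP orientation; "wrist_force": force on the tool from outside, world axes, zero at the start; "wrist_torque": the same for the moment, N m; "gripper_width": finger opening in m.
Only numpy, scipy, OpenCV 4.12 (cv2) and the standard library are available. Lean on these libraries where they do the work, as an engineer would, in place of code of your own. Each camera call takes 0.05 s, during which the arm holds its last target. There are 200 camera calls.

TASK

The dough press is loaded: push its drawer fully home, then find which of the three socket keys in the rack fits the press's front clamp nut, the single one nearest the drawer, and push it straight down over that nut until it is fully seated. Stand any key that does not fit back in the rack, leave the cup, bowl, plate, jar and spoon where they are, and finish still gripping the handle of the seated key: do not let go of it.

Things in the scene. Friction and masses are not known exactly. Their poses are not given: they have to be found in the camera images.
- press: White bench dough press, fixed, 130 mm deep (x), 150 wide (y), flat top 75 mm above the table. Origin: centre of its underside; drawer front faces -x. Three hexagon nuts of different sizes on top: the clamp nut at the front centre (20 mm before the middle) and two behind (35 mm behind the middle, 45 mm to each side: leave alone). Which size is where changes.
- nut_seat (a point): Point on the press top (75 mm up) on the front clamp nut's axis, where a seated key's mouth rests; axes as the press's. The nut is fixed, 18, 24 or 30 mm across flats (the fitting key's bore is 2 mm wider), two flats facing +y and -y: a key goes on at this yaw plus any multiple of 60 degrees. Nut 18 mm high, its top 4 mm 2 mm narrower as a lead-in.
- nut_top (a point): Centre of the front clamp nut's top, 18 mm above nut_seat. A dark hexagonal collar 10 mm high surrounds the nut, 11 mm wider across flats. The fitting key slides down inside the collar onto the seat (mouth 0 mm above nut_seat); too small a key stops on the nut (mouth 14 to 18 mm above nut_seat); too large a key stops on the collar (mouth 10 mm above).
- drawer (a joint): How far the press drawer is out, in m: 0 is fully home (a hard stop), starts 0.035 to 0.055. It slides along the press's x with about 2 N of friction and stays where it is left.
- drawer_grip (a point): Centre of the flat front face of the black pull on the drawer front, 34 mm above the table; axes as the press's. Pull 50 mm wide, 22 mm high, standing 12 mm off the drawer front (112 mm wide, 10 to 58 mm up). Push it towards the press's +x.
- rack: Fixed low dark wooden key rack, 60 mm (x) by 215 mm (y), 12 mm thick. Origin: centre of its underside. Three steel pegs, 12 mm thick and 18 mm tall, stand on it on the y axis at -75, 0 and +75 mm; a key stands over a peg with its mouth on the wood. Which key is on which peg changes.
- key_s: Smallest of three loose socket keys (0.13-0.25 kg). Origin: centre of the open mouth at its foot, z up. Steel hexagon tube, 26 mm across outer flats, bore 20 mm across flats, 45 mm deep, two flats facing +y and -y; tube up to 55 mm, thin shank to 75, black handle block 75 to 117 mm: 24 mm thick along y (grip it there), 44 mm along x. Starts mouth down over a rack peg, x roughly along the row.
- key_m: Middle of three loose socket keys (0.13-0.25 kg). Origin: centre of the open mouth at its foot, z up. Steel hexagon tube, 32 mm across outer flats, bore 26 mm across flats, 45 mm deep, two flats facing +y and -y; tube up to 55 mm, thin shank to 75, black handle block 75 to 117 mm: 24 mm thick along y (grip it there), 44 mm along x. Starts mouth down over a rack peg, x roughly along the row.
- key_l: Largest of three loose socket keys (0.13-0.25 kg). Origin: centre of the open mouth at its foot, z up. Steel hexagon tube, 38 mm across outer flats, bore 32 mm across flats, 45 mm deep, two flats facing +y and -y; tube up to 55 mm, thin shank to 75, black handle block 75 to 117 mm: 24 mm thick along y (grip it there), 44 mm along x. Starts mouth down over a rack peg, x roughly along the row.
- cup: Bystander, not to be moved: white ceramic cup, 72 mm across, 75 mm tall, at the front between rack and press; origin under its middle.
- bowl: Bystander, not to be moved: blue ceramic bowl, 120 mm across, 55 mm tall, to the right; origin under its middle.
- jar: Bystander, not to be moved: closed amber jar, 68 mm across, 100 mm tall, to the left; origin under its middle.
- plate: Bystander, not to be moved: white plate, 170 mm across, 20 mm tall, at the front left; origin under its middle.
- spoon: Bystander, not to be moved: steel spoon lying at the front right; origin under its middle.
Things that resemble listed ones, but are neither listed nor needed, are in the scene too. What is shaped like the key_s but red is not meant.

How it is judged:
By the outcome, as a careful person would: the job done as asked, in the order asked, and still so for the second after the job is handed in, while the arm keeps its last pose, push and grip.
It also fails if it takes over 72 s, if anything falls off the work surface, if the arm or the gripper's body presses on something with over 40 N, if the wrist force passes 120 N, or if a joint passes its speed limit or range.

## Working session

There is one attempt and no reset: what is moved stays moved. The work goes in short steps, Python scripts to look and compute and a shell command to move; the robot and the scene stay as the last step left them, time stands still between calls to the robot, and variables do not carry over. Pictures are saved under pics/ and viewed, about 8 in all and at most 12, crops included, and the job is handed in when it is done.

```bash
mkdir -p pics
cat > h.py <<'E'
import numpy as np, cv2
from station import monitor, cams, bot
def save(n, f, box=None, s=1):
    c=cams.camera(n); im=c["color"][:,:,::-1].copy()
    if box: 
        x0,y0,x1,y1=box; im=im[y0:y1,x0:x1]
    if s!=1: im=cv2.resize(im,None,fx=s,fy=s,interpolation=cv2.INTER_CUBIC)
    cv2.imwrite("pics/"+f,im); return c
def ray(c,u,v,z):
    R=np.array(c["R"]);t=np.array(c["t"]); d=R.T@np.array([(u-c["cx"])/c["fx"],(v-c["cy"])/c["fy"],1]); o=-R.T@t
    return o+d*(z-o[2])/d[2]
def proj(c,X):
    p=np.array(c["R"])@np.array(X)+np.array(c["t"]); return np.array([c["fx"]*p[0]/p[2]+c["cx"],c["fy"]*p[1]/p[2]+c["cy"]])
def rows(target, Rt=None):
    s=monitor.get_state(); R=np.array(s["orientation"]); d=R.T@(np.array(target)-np.array(s["ee_pos"]))*100
    from scipy.spatial.transform import Rotation as Ro
    rv=np.zeros(3) if Rt is None else Ro.from_matrix(R.T@Rt).as_rotvec(degrees=True)
    print("rows",np.round(d,2),np.round(rv,2)); return d,rv
E
python3 - <<'E'
from h import *
a=save("top","top0.png",None,1.25);b=save("side","side0.png",None,1.25)
for c in(a,b): print(-np.array(c["R"]).T@c["t"],c["fx"],np.round(c["R"],2).tolist())
s=monitor.get_state();print(s,bot.grip_depth)
E
```

```text
[ 0.37218879 -0.00429869  1.09915418] 402.1419994207021 [[0.0, -1.0, 0.01], [-0.99, -0.0, -0.16], [0.16, -0.01, -0.99]]
[-0.10555447 -0.67562495  0.64715338] 381.40200937716423 [[0.7, -0.71, -0.01], [-0.37, -0.35, -0.86], [0.61, 0.61, -0.51]]
{'time_s': 0.1, 'qpos': array([ 6.82621016e+01,  2.01192718e+01,  9.46720379e+01, -8.72619003e-05,
        6.52674661e+01, -4.84714869e+00]), 'qd': array([ 0.0382716 , -0.0877845 , -0.15621283,  0.04245431,  0.04002542,
        0.06920664]), 'tau': array([-3.58707189e-05, -5.06836081e+01, -2.91878343e+01, -1.62878987e-04,
        2.61689391e-03,  4.95937593e-05]), 'ee_pos': array([0.15966661, 0.52600535, 0.23083944]), 'orientation': array([[-3.78643508e-04, -9.56860674e-01,  2.90546910e-01],
       [-9.53395194e-04,  2.90547144e-01,  9.56860203e-01],
       [-9.99999474e-01,  8.53028767e-05, -1.02228016e-03]]), 'wrist_force': array([ 0.33822877, -0.01325273,  0.13227311]), 'wrist_torque': array([ 0.04202479, -0.00505563, -0.05268528]), 'gripper_width': 0.08545735821720953} 0.0187
```

View pics/top0.png

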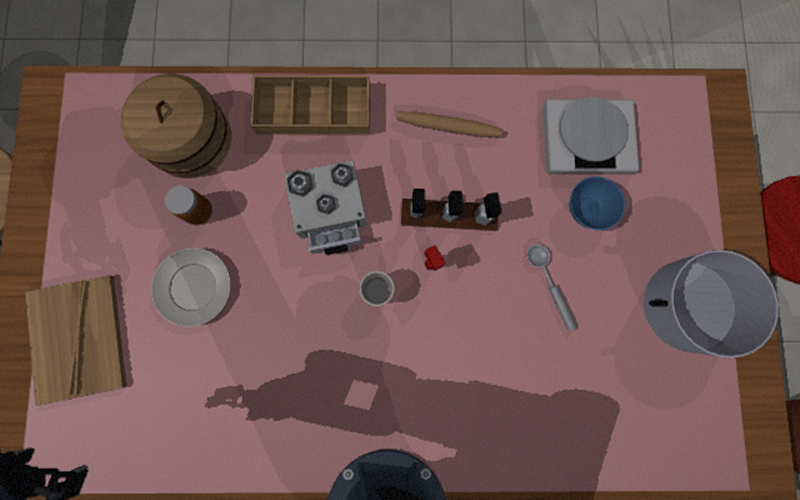

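View pics/side0.png

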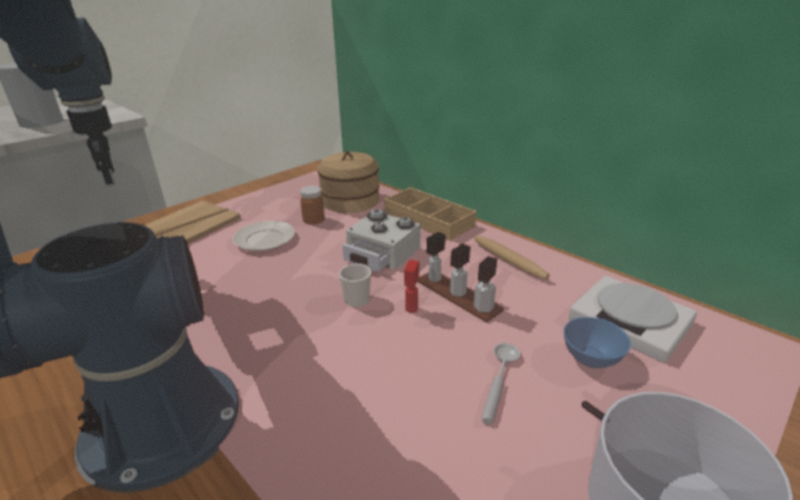

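Top view: press at (325,200), front nut (326,203), two rear nuts (300,182) and (343,173), drawer pull (335,249). Black-handled keys stand at (418,203), (455,203) and (488,208). The look-alike is the red key at (433,258), which is not meant. Now a close crop.

Run:
```python
from h import *
a=cams.camera("top")["color"][:,:,::-1]; b=cams.camera("side")["color"][:,:,::-1]
A=cv2.resize(a[120:210,220:410],(760,360),interpolation=cv2.INTER_CUBIC)
B=cv2.resize(b[160:260,265:405],(336,240),interpolation=cv2.INTER_CUBIC)
cv2.imwrite("pics/t1.png",A)
B=cv2.resize(b[160:265,265:405],(800,600),interpolation=cv2.INTER_CUBIC)
cv2.imwrite("pics/s1.png",B)
```

```text
(no output)
```

View pics/t1.png

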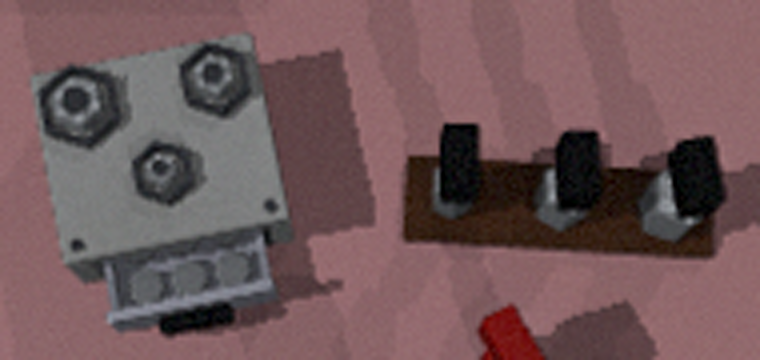

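View pics/s1.png

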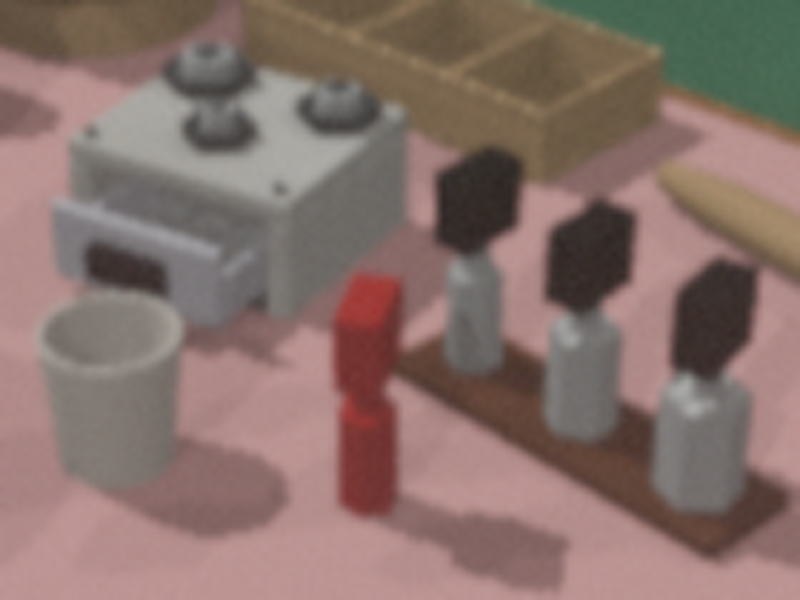

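The front nut's collar is the smallest (crop (167,172), about 66 px wide, against 75 and 87), so key_s is likely. The left key, crop (455,200), is the thinnest. Now working out positions.

Run:
```python
from h import *
c=cams.camera("top")
f=lambda u,v,z: np.round(ray(c,u/4+220,v/4+120,z),4)
tl,tr,br,bl=[f(*p,.075) for p in((35,75),(250,35),(288,232),(66,262))]
print(tl,tr,br,bl,"w",np.linalg.norm(tl-tr),np.linalg.norm(bl-br),"d",np.linalg.norm(tl-bl),np.linalg.norm(tr-br))
for n,(a,b) in dict(back=(tr,tl),front=(br,bl)).items():
  d=b-a; print(n,"yaw",np.degrees(np.arctan2(-d[0],d[1])))
for a,b in((bl,tl),(br,tr)): d=b-a; print("side yaw",np.degrees(np.arctan2(d[1],d[0])))
print("centre",(tl+tr+br+bl)/4,"nut",f(161,168,.093),"collar",f(167,172,.085), "screws",f(77,245,.075),f(270,205,.075))
print("pull L,R",f(162,325,.034),f(234,313,.034))
print("rack",[f(*p,.012) for p in((408,157),(404,240),(713,255))])
print("handles",[f(*p,.129) for p in((460,150),(580,157),(693,165))])
print("cup",ray(c,377/1.25,288/1.25,.075))
```

```text
[0.6945 0.2129 0.075 ] [0.7227 0.0717 0.075 ] [0.5895 0.0451 0.075 ] [0.5691 0.1883 0.075 ] w 0.14398847176076285 0.1446457742210259 d 0.12779014046474785 0.13583004085989223
back yaw 11.29432479815645
front yaw 8.107694932727721
side yaw 11.098899249642345
side yaw 11.2933873461194
centre [0.64395 0.1295  0.075  ] nut [0.6273 0.1261 0.093 ] collar [0.6267 0.1232 0.085 ] screws [0.5803 0.1816 0.075 ] [0.6074 0.057  0.075 ]
pull L,R [0.5343 0.1306 0.034 ] [0.5426 0.0826 0.034 ]
rack [array([ 0.6565, -0.0347,  0.012 ]), array([ 0.5976, -0.0319,  0.012 ]), array([ 0.5879, -0.2452,  0.012 ])]
handles [array([ 0.6305, -0.0638,  0.129 ]), array([ 0.6264, -0.1384,  0.129 ]), array([ 0.6216, -0.2086,  0.129 ])]
cup [0.45341127 0.01914332 0.075     ]
```

```bash
cat >> h.py <<'E'
def Rdown(yaw):  # tool z (jaws) along the y axis of a frame at this yaw
    c,s=np.cos(np.radians(yaw)),np.sin(np.radians(yaw)); z=np.array([-s,c,0]); x=np.array([0,0,-1.]); return np.c_[x,np.cross(z,x),z]
def go(x,y,z,yaw): 
    return rows([x,y,z],Rdown(yaw))
E
python3 -c "
from h import *
go(.475,.096,.231,10.7)"
```

```text
rows [ 2.000e-02 -4.266e+01 -3.200e+01] [-2.759e+01 -3.000e-02 -1.000e-02]
```

```bash
python3 -m creep '[[0,-3,-2.2,-2,0,0],[0,-6,-4.5,-4,0,0],[0,-9,-6.7,-6,0,0],[0,-12,-9,-8,0,0],[0,-15,-11.2,-10,0,0],[0,-18,-13.5,-12,0,0],[0,-21,-15.7,-14,0,0],[0,-24,-18,-16,0,0],[0,-27,-20.2,-18,0,0],[0,-30,-22.5,-20,0,0]]' 0; python3 -c "
from h import *
go(.475,.096,.06,10.7)"
```

```text
time_s: 1.08
ee_pos: [0.3821, 0.2221, 0.2313]
orientation: [[0.0, -0.998, -0.056], [-0.0, -0.056, 0.998], [-1.0, -0.0, -0.0]]
wrist_force: [0.6, 0.5, 1.2]
gripper_width: 0.0002
rows [ 17.14  -8.56 -13.11] [-7.48 -0.02  0.01]
```

```bash
python3 -m creep '[[0,-2.2,-3.3,-2,0,0],[0,-4.4,-6.6,-4,0,0],[0,-6.6,-9.9,-6,0,0],[1.5,-8.6,-13.1,-7.5,0,0],[5,-8.6,-13.1,-7.5,0,0],[9,-8.6,-13.1,-7.5,0,0],[13,-8.6,-13.1,-7.5,0,0],[16,-8.6,-13.1,-7.5,0,0],[17.1,-8.6,-13.1,-7.5,0,0],[17.1,-8.6,-13.1,-7.5,0,0]]' 0; python3 -c "
from h import *
go(.500,.1008,.032,10.7)
c=save('wrist','w1.png'); print(-np.array(c['R']).T@c['t'],np.round(c['R'],2).tolist(),c['fx'])
for X in ([.5385,.107,.034],[.645,.1285,.075],[.627,.125,.093],[.475,.096,.055]): print(proj(c,X))"
```

```text
time_s: 1.92
ee_pos: [0.4742, 0.0959, 0.0585]
orientation: [[-0.004, -0.983, -0.186], [-0.001, -0.186, 0.983], [-1.0, 0.004, 0.0]]
wrist_force: [0.0, 0.1, 1.2]
gripper_width: 0.0001
rows [ 2.64 -2.64  0.  ] [ 0.01  0.   -0.24]
[0.40753059 0.08429947 0.20191767] [[-0.19, 0.98, -0.0], [0.95, 0.18, 0.26], [0.26, 0.05, -0.96]] 288.74669646977264
[316.62940039 327.05773949]
[318.54596782 513.85019574]
[318.23524887 533.0092489 ]
[317.71996316 253.36960816]
```

View pics/w1.png

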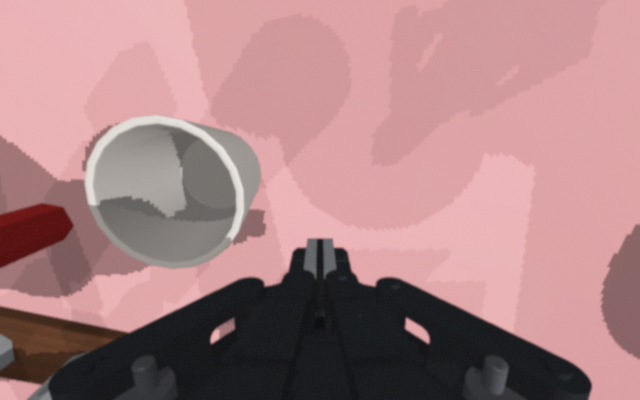

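The cup's rim is at (165,190), well clear of the fingers, whose tips are at (320,245). Now going down and pushing.

```bash
python3 -m creep '[[1.5,0,0,0,0,0],[2.6,-0.5,0,0,0,0],[2.6,-2.5,0,0,0,0],[2.6,-4.5,0,0,0,0],[2.6,-5.5,0,0,0,0],[2.6,-6,0,0,0,0],[2.6,-6.5,0,0,0,0],[2.6,-7,0,0,0,0]]' 0;python3 -m creep '[[0,-0.3,0,0,0,0],[0,-0.6,0,0,0,0],[0,-0.9,0,0,0,0],[0,-0.9,0,0,0,0]]' 0
```

```text
time_s: 2.63
ee_pos: [0.5444, 0.1092, 0.0355]
orientation: [[-0.0, -0.983, -0.186], [-0.0, -0.186, 0.983], [-1.0, 0.0, -0.0]]
wrist_force: [-2.8, -0.7, 1.7]
gripper_width: -0.0001
time_s: 2.97
ee_pos: [0.5539, 0.111, 0.0358]
orientation: [[0.001, -0.983, -0.186], [-0.0, -0.186, 0.983], [-1.0, -0.001, -0.0]]
wrist_force: [1.6, -0.1, -0.3]
gripper_width: -0.0
```

```bash
python3 -m creep '[[0,-0.3,0,0,0,0],[0,-0.6,0,0,0,0],[0,-0.6,0,0,0,0]]' 0;python3 -m creep '[[0,-0.2,0,0,0,0],[0,-0.4,0,0,0,0],[0,-0.4,0,0,0,0]]' 0|grep -E 'pos|force'
```

```text
time_s: 3.22
ee_pos: [0.5603, 0.1122, 0.0357]
orientation: [[0.001, -0.983, -0.186], [-0.0, -0.186, 0.983], [-1.0, -0.001, -0.0]]
wrist_force: [-0.5, -0.1, 0.3]
gripper_width: -0.0002
ee_pos: [0.5611, 0.1124, 0.0354]
wrist_force: [-18.4, -4.3, 13.4]
```

```bash
python3 -m creep '[[0,-0.3,0,0,0,0],[0,-0.4,0,0,0,0],[0,-0.4,0,0,0,0],[0,-0.4,0,0,0,0]]' 0|grep -E 'pos|force';python3 -m creep '[[0,1,0,0,0,0],[0,3,0,0,0,0],[-3,4,0,0,0,0],[-6,4,0,0,0,0],[-10,4,0,0,0,0],[-14,4,0,0,0,0],[-17,4,0,0,0,0],[-17,4,0,0,0,0]]' 5.0|grep -E 'pos|force'
python3 - <<'E'
from h import *
a=cams.camera("top")["color"][:,:,::-1]; 
cv2.imwrite("pics/t2.png",cv2.resize(a[120:210,220:410],(760,360),interpolation=cv2.INTER_CUBIC))
E
```

```text
ee_pos: [0.5611, 0.1125, 0.035]
wrist_force: [-22.3, -5.1, 18.1]
ee_pos: [0.5277, 0.1059, 0.2121]
wrist_force: [0.4, 0.2, 0.4]
```

View pics/t2.png

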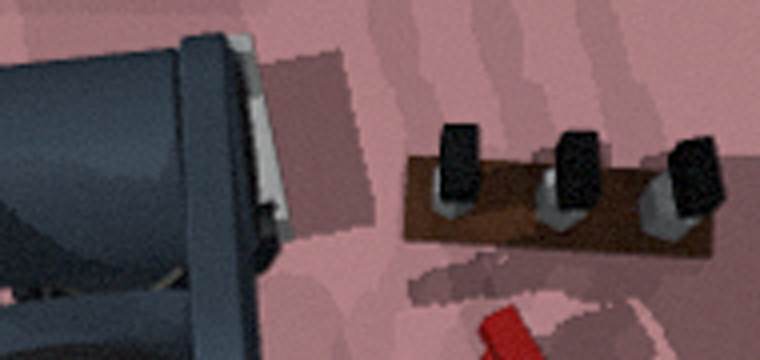

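Top view: the arm hides the press. The keys are unchanged at crop (460,165), (578,170) and (690,180). Next, the wrist camera over the nut and drawer.

```bash
python3 -m creep '[[0,-3,0,0,0,0],[0,-6,0,0,0,0],[0,-9,0,0,0,0],[0,-12,0,0,0,0],[0,-14,0,0,0,0],[0,-14,0,0,0,0]]' 5.0|grep -E 'pos|force'
python3 - <<'E'
from h import *
c=save("wrist","w2.png")
for X in ([.561,.1125,.034],[.625,.125,.075],[.625,.125,.093]): print(proj(c,X))
E
```

```text
ee_pos: [0.6662, 0.1322, 0.2049]
wrist_force: [0.3, -0.3, 0.0]
[318.98879035  86.11280249]
[319.29544727 154.52200301]
[319.26679004 156.39856593]
```

View pics/w2.png

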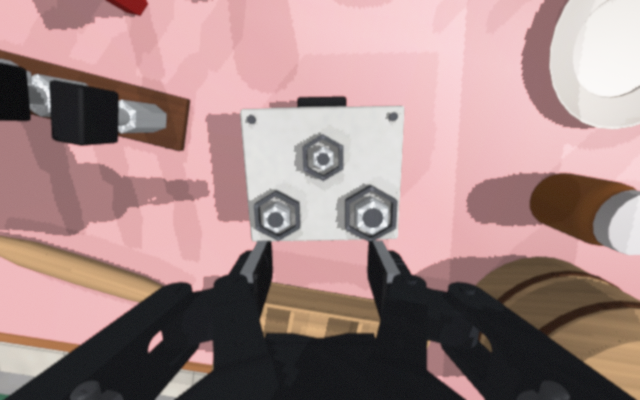

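The drawer is home: only the black pull at (322,101) stands out in front of the press. The front nut at (323,157) is clearly the smallest of the three (rear nuts at (275,214) and (371,213)), so it takes key_s. Now to measure precisely.

Run:
```python
from h import *
c=cams.camera("wrist"); im=c["color"]; hsv=cv2.cvtColor(im,cv2.COLOR_RGB2HSV)
m=((hsv[...,1]<30)&(hsv[...,2]>150)).astype(np.uint8)
m[:, :200]=0; m[:,440:]=0; m[:90]=0; m[250:]=0
m=cv2.morphologyEx(m,cv2.MORPH_OPEN,np.ones((3,3)))
cs,_=cv2.findContours(m,cv2.RETR_EXTERNAL,cv2.CHAIN_APPROX_NONE); k=cv2.convexHull(max(cs,key=cv2.contourArea))
q=cv2.approxPolyDP(k,8,True)[:,0]; print(q)
P=np.array([ray(c,u,v,.075) for u,v in q]); print(np.round(P,4))
print([round(float(np.linalg.norm(P[i]-P[(i+1)%len(P)])),4) for i in range(len(P))],"mean",P.mean(0))
for i in range(len(P)):
    d=P[(i+1)%len(P)]-P[i]; print("yaw",(np.degrees(np.arctan2(d[1],d[0]))+45)%90-45)
cv2.imwrite("pics/w3.png",cv2.resize(im[125:245,235:410,::-1],(800,549),interpolation=cv2.INTER_CUBIC))
```

```text
[[403 109]
 [399 200]
 [356 240]
 [283 242]
 [248 206]
 [242 111]]
[[0.5692 0.1914 0.075 ]
 [0.6519 0.2095 0.075 ]
 [0.7006 0.1773 0.075 ]
 [0.7166 0.1049 0.075 ]
 [0.6855 0.0652 0.075 ]
 [0.598  0.0488 0.075 ]]
[0.0847, 0.0584, 0.0742, 0.0504, 0.0891, 0.1455] mean [0.65363353 0.13284305 0.075     ]
yaw 12.325202273213606
yaw -33.456614860391305
yaw 12.435689268903644
yaw -38.068399395070855
yaw 10.612026380297635
yaw 11.42331304782087
```

View pics/w3.png

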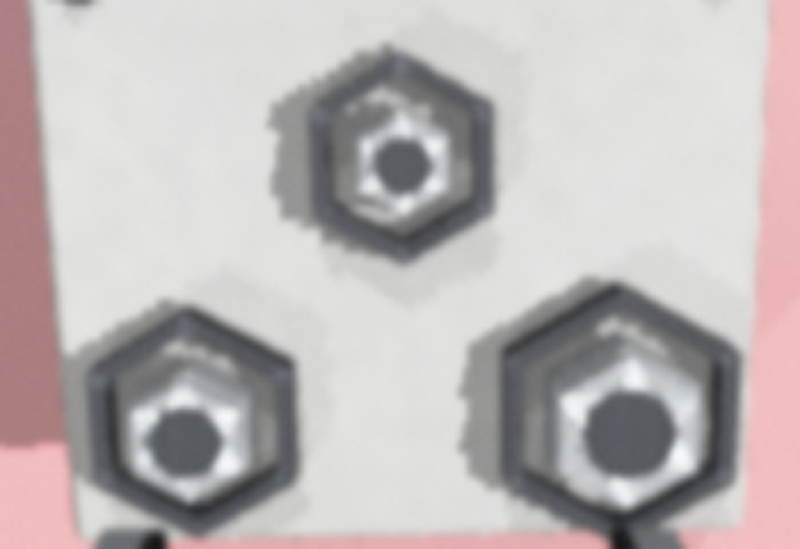

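Crop: front nut top centre at (403,164), rear nut tops at (185,442) and (629,434), and the front collar centred at (404,155). The front one is the smallest.

Run:
```python
from h import *
c=cams.camera("wrist"); f=lambda u,v,z: ray(c,u/4.571+235,v/4.575+125,z)
n,r,l=f(403,164,.093),f(185,442,.093),f(629,434,.093)
d=l-r; print(n,r,l,np.linalg.norm(d),"yaw",np.degrees(np.arctan2(-d[0],d[1])))
e=(l+r)/2-n; print(np.linalg.norm(e),np.degrees(np.arctan2(e[1],e[0])),"collar",f(404,155,.085))
go(.690,-.068,.205,-2)
```

```text
[0.62549705 0.12871891 0.093     ] [0.68922871 0.09568192 0.093     ] [0.67064111 0.18436095 0.093     ] 0.09060612126797113 yaw 11.838124368883493
0.05559880693455198 11.729246684812223 collar [0.62456319 0.12883597 0.085     ]
rows [  0.12   1.1  -20.13] [12.76 -0.09 -0.69]
```

```bash
python3 -m creep '[[0,0,-3,2,0,0],[0,0,-6,4,0,0],[0,0.5,-9,6,0,0],[0,0.5,-12,8,0,0],[0,1,-15,10,0,0],[0,1,-18,12,0,0],[0,1.1,-20.1,12.8,0,0],[0,1.1,-20.1,12.8,0,0]]' 5.0|grep -E 'pos|force'
python3 - <<'E'
from h import *
c=cams.camera("wrist")
cv2.imwrite("pics/w4.png",cv2.resize(c["color"][20:260,160:480,::-1],(800,600),interpolation=cv2.INTER_CUBIC))
for X in ([.6256,-.065,.012],[.6256,-.065,.129],[.6222,-.14,.129]): p=proj(c,X);print((p-[160,20])*2.5)
E
```

```text
ee_pos: [0.6893, -0.0718, 0.206]
wrist_force: [1.0, 0.4, -0.5]
[408.23257999 275.17201092]
[411.54643797 278.56901444]
[158.86730766 277.22716124]
```

View pics/w4.png

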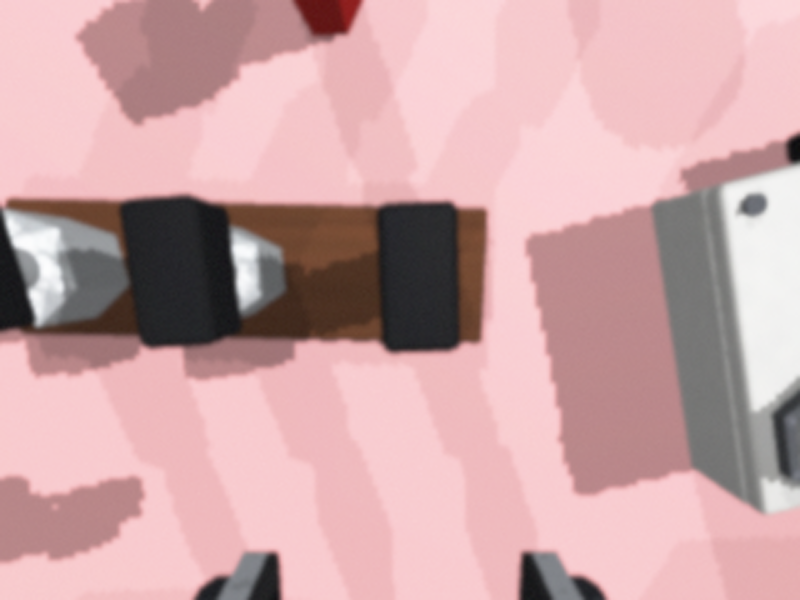

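Crop: key_s's handle lies straight below the camera, with corners (379,205), (457,203), (459,348) and (385,350).

Run:
```python
from h import *
c=cams.camera("wrist"); P=np.array([ray(c,u/2.5+160,v/2.5+20,.129) for u,v in((379,205),(457,203),(459,348),(385,350))])
print(P.round(4),P.mean(0)); m=P.mean(0)
for i,j in((0,3),(1,2)): d=P[j]-P[i]; print(np.linalg.norm(d),np.degrees(np.arctan2(d[1],d[0])))
d=P[0]-P[1]; print(np.linalg.norm(d)); 
go(m[0],m[1],.206,0.5)
```

```text
[[ 0.6044 -0.0716  0.129 ]
 [ 0.6048 -0.049   0.129 ]
 [ 0.6465 -0.0492  0.129 ]
 [ 0.6462 -0.0717  0.129 ]] [ 0.6254847  -0.06037959  0.129     ]
0.04178396032687583 -0.10284268521923383
0.04171061990957015 -0.19368611431815208
0.022577332719595493
rows [0.08 6.4  0.54] [-2.6  -0.14 -0.71]
```

```bash
python3 -m creep '[[0,3,0.2,-1,0,0.0],[0,6,0.5,-2,-0.1,-0.7],[0.5,6.4,0.5,-2,-0.1,-0.7],[3,6.4,0.5,-2,-0.1,-0.7],[6,6.4,0.5,-2,-0.1,-0.7],[8.5,6.4,0.5,-2,-0.1,-0.7],[10.5,6.4,0.5,-2,-0.1,-0.7],[11.5,6.4,0.5,-2,-0.1,-0.7],[11.7,6.4,0.5,-2,-0.1,-0.7],[11.7,6.4,0.5,-2,-0.1,-0.7]]' 5.0|grep -E 'pos|force|ori'; python3 -c "
from h import *
go(.6255,-.0604,.089,-.1)"
```

```text
ee_pos: [0.624, -0.0605, 0.09]
orientation: [[-0.0, -1.0, 0.001], [-0.001, 0.001, 1.0], [-1.0, 0.0, -0.001]]
wrist_force: [0.7, 0.1, -0.2]
rows [ 0.1  -0.15  0.01] [ 0.04 -0.04 -0.02]
```

Well aligned, so I close the grip.

```bash
python3 -m creep '[[0.1,-0.15,0,0,0,0],[0.1,-0.15,0,0,0,0],[0.1,-0.15,0,0,0,0],[0.1,-0.15,0,0,0,0],[0.1,-0.15,0,0,0,0],[0.1,-0.15,0,0,0,0],[0.1,-0.15,0,0,0,0],[0.1,-0.15,0,0,0,0]]' 0|grep -E 'pos|force|ori|wid';python3 -m creep '[[-1,0,0,0,0,0],[-2,0,0,0,0,0],[-3.5,0,0,0,0,0],[-6,0,0,0,0,0],[-9,0,0,0,0,0],[-12,0,0,0,0,0],[-12,0,0,0,0,0]]' 0|grep -E 'pos|force|ori|wid'; python3 -c "
from h import *
go(.6255,.1287,.212,11.8)"
```

```text
ee_pos: [0.6263, -0.0605, 0.0903]
orientation: [[0.002, -1.0, 0.001], [-0.001, 0.001, 1.0], [-1.0, -0.002, -0.001]]
wrist_force: [1.4, 0.8, 6.6]
gripper_width: 0.0235
ee_pos: [0.6284, -0.0608, 0.2175]
orientation: [[0.012, -1.0, 0.001], [-0.002, 0.001, 1.0], [-1.0, -0.012, -0.002]]
wrist_force: [1.3, 0.2, -0.8]
gripper_width: 0.0232
rows [ 0.5   0.32 18.95] [-11.87  -0.21   0.65]
```

```bash
python3 -m creep '[[0,0,2.5,-2,0,0.1],[0,0,5.5,-4,0,0.2],[0,0,8.5,-6,0,0.3],[0,0.2,11.5,-8,0,0.4],[0.5,0.3,14.5,-10,0,0.5],[0.5,0.3,17,-11.9,-0.2,0.6],[0.5,0.25,19,-11.9,-0.2,0.6],[0.5,0.25,19,-11.9,-0.2,0.6],[0.5,0.25,19,-11.9,-0.2,0.6]]' 0|grep -E 'pos|force|ori|wid'
python3 - <<'E'
from h import *
go(.6263,.1289,.180,11.8)
b=cams.camera("side"); 
for X in ([.6255,.1287,.093],[.6255,.1287,.13]): print(proj(b,X))
p=proj(b,[.6255,.1287,.11]).astype(int); x,y=p
w=cams.camera("wrist")["color"][:,:,::-1]
A=cv2.resize(b["color"][y-40:y+40,x-27:x+27,::-1],(400,593),interpolation=cv2.INTER_CUBIC)
B=cv2.resize(w[150:350,250:390],(400,593),interpolation=cv2.INTER_CUBIC)
cv2.imwrite("pics/c1.png",np.hstack([A,B]))
E
```

```text
ee_pos: [0.6258, 0.1298, 0.2121]
orientation: [[0.001, -0.978, -0.206], [-0.0, -0.206, 0.978], [-1.0, -0.0, -0.0]]
wrist_force: [-0.6, -0.8, -1.1]
gripper_width: 0.0233
rows [ 3.21 -0.02 -0.1 ] [ 0.12 -0.03  0.02]
[301.50523802 177.65860459]
[301.08127372 167.15031755]
```

View pics/c1.png

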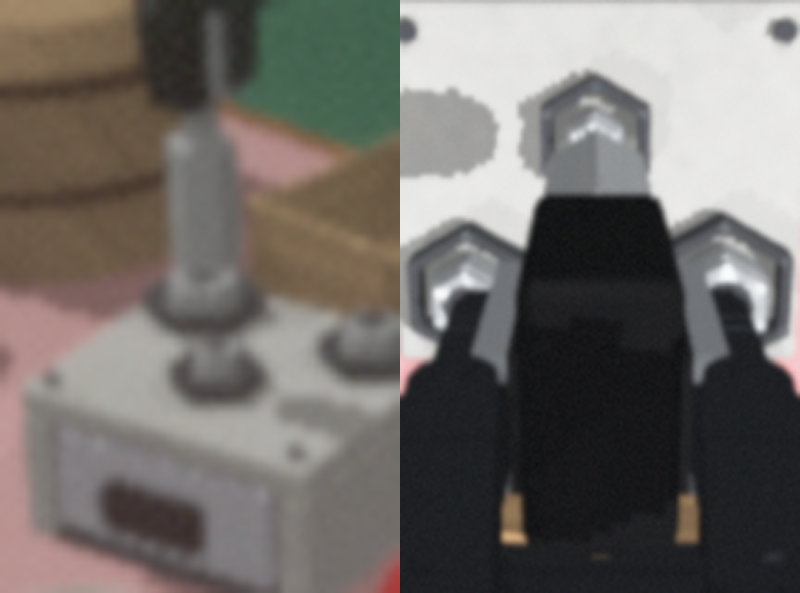

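The drawer is flush, the key hangs upright in the jaws, and its front edge (597,150) lines up with the collar centre (595,120). Lowering to just above the nut top.

```bash
python3 -m creep '[[1,0,-0.1,0.1,0,0],[2,0,-0.1,0.1,0,0],[3,0,-0.1,0.1,0,0],[3.2,0,-0.1,0.1,0,0],[3.2,0,-0.1,0.1,0,0],[3.2,0,-0.1,0.1,0,0]]' 0|grep -E 'pos|force|wid'
python3 - <<'E'
from h import *
go(.6263,.1289,.180,11.8)
E
python3 -m creep '[[0.3,0,0,0,0,0],[0.6,0,0,0,0,0],[0.9,0,0,0,0,0],[1.1,0,0,0,0,0],[1.1,0,0,0,0,0]]' 0|grep -E 'pos|force|wid'
python3 - <<'E'
from h import *
go(.6263,.1289,.153,11.8)
print(monitor.get_state()["wrist_torque"])
E
```

```text
ee_pos: [0.6263, 0.1274, 0.1799]
wrist_force: [-0.2, -0.1, -1.7]
gripper_width: 0.0235
rows [-0.01 -0.03  0.15] [-0.1  -0.03  0.01]
ee_pos: [0.6261, 0.1273, 0.1684]
wrist_force: [0.1, -0.4, -2.3]
gripper_width: 0.0232
rows [ 1.54 -0.05  0.15] [-0.1  -0.03 -0.03]
[-0.01229846 -0.04139953  0.0119477 ]
```

```bash
python3 -m creep '[[0,0,0.12,0,0,0],[0.2,0,0.12,0,0,0],[0.4,0,0.12,0,0,0],[0.6,0,0.12,0,0,0],[0.6,0,0.12,0,0,0]]' 0|grep -E 'pos|force|wid'
python3 - <<'E'
from h import *
go(.6263,.1289,.153,11.8)
E
```

```text
ee_pos: [0.626, 0.1284, 0.1621]
wrist_force: [1.9, -0.5, -3.1]
gripper_width: 0.0234
rows [ 0.91 -0.04  0.04] [-0.1  -0.04 -0.01]
```

```bash
python3 -m creep '[[0.2,0,0,0,0,0],[0.4,0,0,0,0,0],[0.6,0,0,0,0,0],[0.8,0,0,0,0,0],[0.9,0,0,0,0,0],[0.9,0,0,0,0,0]]' 0|grep -E 'pos|force|wid'; python3 -m creep '[[0.1,0,0,0,0,0],[0.2,0,0,0,0,0],[0.3,0,0,0,0,0],[0.3,0,0,0,0,0],[0.3,0,0,0,0,0]]' 0|grep -E 'pos|force|wid'
```

```text
ee_pos: [0.6261, 0.1284, 0.1533]
wrist_force: [0.5, -0.2, 0.7]
gripper_width: 0.0234
ee_pos: [0.6266, 0.1284, 0.1531]
wrist_force: [-6.4, -2.9, 22.5]
gripper_width: 0.0235
```

It stopped at the predicted height (TCP 0.153, mouth 0.075) with 22 N of downward push. I'll ease to a light push and take a last look.

```bash
python3 -m creep '[[0.15,0,0,0,0,0],[0.15,0,0,0,0,0],[0.15,0,0,0,0,0]]' 0|grep -E 'time|pos|force|wid'
python3 - <<'E'
from h import *
b=cams.camera("side"); x,y=proj(b,[.6255,.1287,.09]).astype(int)
cv2.imwrite("pics/c2.png",cv2.resize(b["color"][y-50:y+70,x-60:x+100,::-1],(800,600),interpolation=cv2.INTER_CUBIC))
E
```

```text
time_s: 11.37
ee_pos: [0.6265, 0.1284, 0.1532]
wrist_force: [-5.4, -0.8, 14.0]
gripper_width: 0.0233
```

View pics/c2.png

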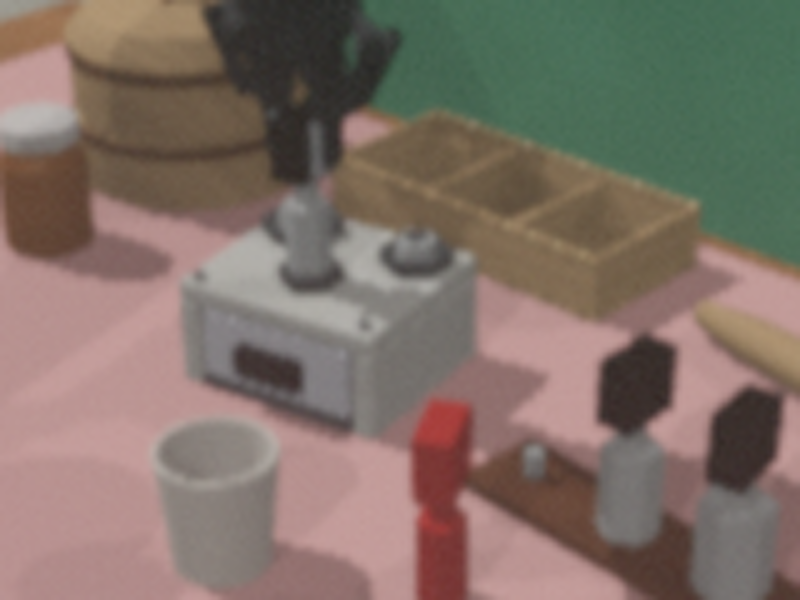

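The key sits upright inside the front collar (310,270), still in the jaws. The drawer is flush at (270,368), and the other two keys, the red key and the cup are where they were. Handing in.

```bash
python3 -c "
from station import bot
print(bot.sign_off())"
```

```text
the job is handed in; nothing more can be done
None
```

The drawer is fully home, and key_s is seated on the front clamp nut with its handle still gripped. I handed the job in at about 11 s.

- **Drawer:** I pushed it until it stopped against a 22 N push without moving further. The pictures afterwards show it flush.
- **Choice of key:** The front nut is the smallest of the three, so I took key_s straight away. The other two keys were never touched, so nothing had to go back in the rack.
- **Seating:** key_s went down over the nut without jamming. It stopped at TCP height 0.153 m, which puts its mouth at nut_seat (75 mm). I eased the downward push from 22 N to 14 N before handing in, and the finger opening read 23 mm.
- **Bystanders:** In the last side view the cup and jar are in place. That crop did not cover the bowl, plate and spoon, but the arm never went near them.
- **Disagreement:** The top and wrist cameras differed by about 3 mm sideways on the nut and key. I used the wrist camera, and the fit bore that out.

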